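# Latch the terracotta sample core in the spring column

## Robot

A 6-joint arm with a two-finger parallel gripper is mounted at the origin on the work surface. World frame = base frame: x ahead of the robot, y to its left, z up, the work surface at z = 0. Lengths are in m, angles in degrees, forces in N, time in s.
With the tool pointing down it reaches from about 0.3 to 0.85 m from the base axis. Payload 5.4 kg.
Tool frame: the origin (TCP) lies at the very end of the fingers, on their centre line; the grasp point (between the pads) lies 19 mm behind it; z points along the fingers, x is the direction in which the jaws open and shut, and the axes are right-handed (so a half turn about z gives the same grasp; the last joint's range is limited). The gripper opens to 85 mm and grips with 20 to 120 N. Pads are 22 mm wide; open, the fingers measure 114 mm over their backs; the gripper's body (76 mm by 85 mm) begins 54 mm behind the grasp point. The pads swing forward as they close: fully open they stand 13 mm farther back than shut.
Start: joints at [54.024, 9.076, 91.501, -0, 79.423, -12.038], TCP at [0.233, 0.526, 0.191] pointing down, gripper open.
Joint ranges: [-166.64, 166.64], [-54.1, 131.32], [10.49, 154.53], [-73.88, 253.88], [9.74, 151.15], [-171.62, 171.62]. Speed limits (degrees/s): [147.25, 147.25, 180, 180, 180, 180].

## Interface

Orientations are given as [roll, pitch, yaw] about the fixed x, y, z axes, in that order (R = Rz(yaw) Ry(pitch) Rx(roll)).
In Python, from plant import ctrl, sensors, eyes, nets gives the robot as it stands. Calls block until the motion is done:
- ctrl.reach(position, orientation): joint-space move of the TCP to a pose.
- ctrl.servo_line(position, max_speed=0.15, rot=None, threshold=None): straight line of the TCP; rot=None keeps the orientation; max_speed is the mean speed in m/s. With threshold (N) it stops when the force on the tool has changed by that much, and returns True; else False.
- ctrl.move_j(angles): joint-space move.
- ctrl.release() and ctrl.close_gripper(): open the fingers fully, or close them until they stop; the grip force is fixed at half the most.
- ctrl.dwell(seconds).
- ctrl.ik(position, orientation): joint angles nearest the present ones, or None.
- sensors.get_obs(): the state.
- eyes.camera(name): name is "scene" or "top"; returns the picture (384x512x3 uint8, red, green, blue); there is no depth.
- eyes.camera_model(name): a dict with "mtx" (3x3 intrinsics, pixels), "R" (3x3) and "t" (3): a world point X has camera coordinates R X + t. Camera axes: x right, y down, z forward; pixel columns grow to the right and rows downward; lengths in m; the calibration is good to about 2 mm. A picture is of the moment at which its call begins. camera_model takes no time and is no camera call.
A pose or a line that the arm cannot do raises ctrl.IKError and nothing moves.
- ctrl.close_job(): hands the job in, once; it reports no verdict.
Trained networks look in the newest picture that a camera, given by its name, has taken for a name from the list of things; names that differ only in an ending like _2 or _b are one class to them, and where a whole thing is asked for, a point or a joint stands for the part that bears it (a point fixed in the world has none). Each returns a list of dicts, best first, with "score" (0 to 1); they miss things now and then, are a little off and sometimes report something else, mostly with a low value. They report only what shows in the picture. A call takes as long as a camera call. They do not tell look-alikes from the thing itself.
- nets.boxes_of(camera, thing): "centre" ([x, y, z] in m, in world coordinates, good to about 4 mm: the middle of the surface that is visible of it).
- nets.landmark_of(camera, thing): "centre" ([x, y, z] in m, in world coordinates, good to about 4 mm: a listed point, or the origin of a listed thing).
The state is a dict: "time": time; "joint_pos": joint angles; "qvel": joint speeds; "tau": joint torques, N m; "position": TCP position; "tcp_rot": TCP orientation; "wrist_force": force on the tool from outside, world axes, zero at the start; "ft_torque": the same for the moment, N m; "opening": finger opening in m.
Only numpy, scipy, OpenCV 4.12 (cv2) and the standard library are available. Lean on these libraries where they do the work, as an engineer would, in place of code of your own. Each camera call takes 0.05 s, during which the arm holds its last target.

## Task

Load the terracotta-coloured sample core into the spring-loaded display column: set it upright, foot first, in the blue funnel and push it down against the spring until both catches have snapped over its black foot collar, then let go so that it stays latched there. Leave the grey and the white sample cores standing where they are.

Things in the scene. Friction and masses are not known exactly. Their poses are not given: they have to be found in the camera images.
- core_red: terracotta (red-brown) core, the one to load: upright rod 34 mm across in a black round foot collar 48 across, 15 tall; 100 mm tall in all, 150 to 290 g. Origin: centre of underside; z up. In the column the catches snap over the collar once the underside is down to 45 mm above the table, and hold it there; let go earlier, it rises again. Push to 38 to 40 mm; the plunger stops hard at 36.
- core_grey: sample core of grey concrete, a bystander to leave alone: same shape as the terracotta one, an upright rod 34 mm across in a black foot collar 48 mm across and 15 tall, 100 mm tall overall. Origin: centre of its underside, on the table; z up.
- core_white: sample core of white plaster, a bystander to leave alone: same shape as the terracotta one, an upright rod 34 mm across in a black foot collar 48 mm across and 15 tall, 100 mm tall overall. Origin: centre of its underside, on the table; z up.
- column: spring column fixed to the table. Origin: centre of underside; z up its axis. Base 110 mm across; rod cage, 52 clear inside; blue funnel on top, bore 52 mm at height 82 widening to 76 at the rim, height 100 (82 outside). Plunger top at height 78, can go 42 down: 4 N rising to 12 N. Two sprung catches inside, from yellow housings at +y and -y (52 mm out, 81 high), add 1 to 5 N before they snap.
Mind the look-alikes: they are no part of the job. Leave any purple or yellow look-alike of the core_red alone.

How it is judged:
By the outcome, as a careful person would: the job done as asked, in the order asked, and still so for the second after the job is handed in, with the robot touching nothing.
It also fails if it takes over 35 s, if anything falls off the work surface, if the arm or the gripper's body presses on something with over 40 N, if the wrist force passes 120 N, or if a joint passes its speed limit or range.

## Working session

There is one attempt and no reset: what is moved stays moved. The work goes in short steps, each a Python script; the robot and the scene stay as the last script left them, time stands still between calls to the robot, and variables do not carry over. Pictures are saved under pics/ and viewed, and the job is handed in when it is done.

```bash
mkdir -p pics; ls
python3 - <<'E'
from plant import ctrl,sensors,eyes,nets
import cv2
for n in ("scene","top"):
    im=eyes.camera(n); cv2.imwrite(f"pics/{n}0.png",im[:,:,::-1])
    for th in ("core_red","core_grey","core_white","column"):
        print(n,th,[(d["centre"],round(d["score"],2)) for d in nets.landmark_of(n,th)])
    m=eyes.camera_model(n); print(m)
print(sensors.get_obs())
E
```

```text
pics
scene core_red [([0.4165, -0.1239, -0.0009], 0.91), ([0.4738, -0.0346, 0.0024], 0.77), ([0.4856, 0.0824, 0.0001], 0.76), ([0.5621, -0.0312, 0.0008], 0.74), ([0.3882, -0.0416, 0.0013], 0.68)]
scene core_grey [([0.6037, -0.1128, -0.0012], 0.89)]
scene core_white [([0.4739, -0.2245, -0.0013], 0.92), ([0.6034, -0.1119, -0.0037], 0.57)]
scene column [([0.4595, 0.2127, -0.0034], 0.95)]
{'mtx': array([[491.18602209,   0.        , 258.55920248],
       [  0.        , 491.18602209, 198.21342736],
       [  0.        ,   0.        ,   1.        ]]), 'R': array([[-0.72928267,  0.68411274, -0.01168524],
       [ 0.40010602,  0.41254545, -0.81836509],
       [-0.55503329, -0.60149481, -0.57457987]]), 't': array([ 0.39690542, -0.17184003,  1.40252418])}
top core_red [([0.3878, -0.0469, 0.0016], 0.93), ([0.4867, 0.0791, 0.0024], 0.86), ([0.5646, -0.0299, -0.0047], 0.68), ([0.4767, -0.035, 0.0023], 0.63), ([0.4183, -0.1202, -0.0025], 0.56)]
top core_grey [([0.6033, -0.1127, 0.0006], 0.62)]
top core_white [([0.4693, -0.2219, 0.0016], 0.84), ([0.4785, -0.0348, 0.0006], 0.2)]
top column [([0.4634,
[... 345 characters left out ...]
array([-0.00594187,  0.52316227,  0.71195758])}
{'time': 0.5, 'joint_pos': array([ 5.40251404e+01,  9.07474592e+00,  9.15047409e+01, -7.65702390e-04,
        7.94219805e+01, -1.20366611e+01]), 'qvel': array([ 0.04465766, -0.00537272, -0.13074399,  0.03872396,  0.19211487,
        0.0110108 ]), 'tau': array([-1.83764660e-04, -3.95642030e+01, -3.31387782e+01, -3.60973154e-04,
        1.66780239e-03,  8.59528598e-06]), 'position': array([0.23329813, 0.52550544, 0.19137844]), 'tcp_rot': array([1.79999570e+02, 1.59204992e-03, 6.60619420e+01]), 'wrist_force': array([ 0.53821965, -0.07827595,  0.48110806]), 'ft_torque': array([ 0.05082696, -0.01968457,  0.0220375 ]), 'opening': 0.08527740036351143}
```

View pics/scene0.png

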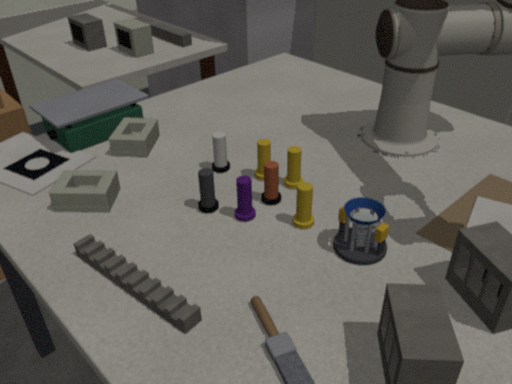

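View pics/top0.png

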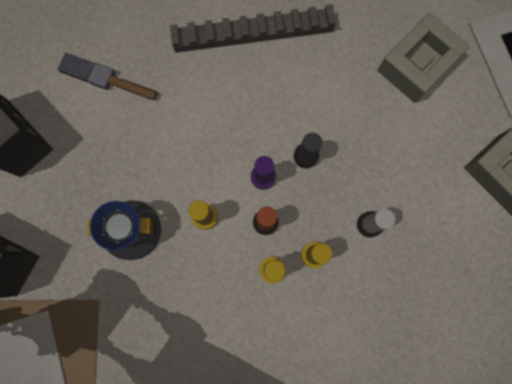

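Scene shows the terracotta core with its black foot down at (271,182), the grey at (207,190), the white at (220,152) and the column at (362,230).
Possible confusions: yellow (264,160), (294,167), (304,205) and purple (245,198). Terracotta is the one at scene (271,182) / top (266,219). I'll check that in a close crop and refine both poses from the pixels.

```bash
cat > h.py <<'E'
import numpy as np,cv2
from plant import ctrl,sensors,eyes,nets
from scipy.optimize import least_squares
def proj(m,P):
    c=np.atleast_2d(P)@m["R"].T+m["t"]; p=c@m["mtx"].T; return p[:,:2]/p[:,2:]
def ray(m,uv,z):
    d=m["R"].T@np.linalg.solve(m["mtx"],[uv[0],uv[1],1]); o=-m["R"].T@m["t"]; return o+d*(z-o[2])/d[2]
def ring(x,y,z,r,n=72):
    a=np.linspace(0,2*np.pi,n,endpoint=False); return np.c_[x+r*np.cos(a),y+r*np.sin(a),np.full(n,z)]
E
python3 - <<'E'
from h import *
a=cv2.imread("pics/scene0.png");b=cv2.imread("pics/top0.png")
def iou(sil,mask):
    return (sil&mask).sum()/(sil|mask).sum()
from scipy.optimize import minimize
res={}
S=4
def fill(m,rings,x,y,shape):
    p=np.vstack([proj(m,ring(x,y,z,r)) for z,r in rings]).astype(np.float32)
    h=cv2.convexHull(p); k=np.zeros((shape[0],shape[1]),np.uint8); 
    big=np.zeros((shape[0]*S,shape[1]*S),np.uint8); cv2.fillConvexPoly(big,np.round((h*S+S/2-.5)).astype(int),255)
    return cv2.resize(big,(shape[1],shape[0]),interpolation=cv2.INTER_AREA)/255.
for n,im in(("scene",a),("top",b)):
    m=eyes.camera_model(n); hsv=cv2.cvtColor(im,cv2.COLOR_BGR2HSV)
    H,Sx,V=cv2.split(hsv)
    red=(((H<12)|(H>172))&(Sx>110)&(V>50)).astype(np.uint8)
    blue=((H>100)&(H<125)&(Sx>120)).astype(np.uint8)
    for nm,mk,rings,x0 in(("red",red,((.015,.017),(.1,.017)),(.475,-.035)),("fun",blue,((.1,.041),),(.461,.217))):
        c=proj(m,[x0[0],x0[1],.06])[0]; w=np.zeros_like(mk); u,v=c.astype(int); w[v-45:v+45,u-45:u+45]=1; mk=mk*w
        if nm=="fun":
            pts=np.argwhere(mk)[:,::-1].astype(np.int32); 
            # fit: all blue lies in outer silhouette (rim + lower funnel); hull of mask
            h=cv2.convexHull(pts); mk=np.zeros_like(mk); cv2.fillConvexPoly(mk,h,1)
            rings=((.1,.041),(.082,.03))
        f=lambda p:np.abs(fill(m,rings,p[0],p[1],mk.shape)-mk).sum()
        r=minimize(f,x0,method="Nelder-Mead",options=dict(initial_simplex=np.array(x0)+np.array([[0,0],[.006,0],[0,.006]])))
        print(n,nm,r.x.round(4),r.fun,mk.sum())
        if nm=="red": u0,v0=u,v
    cr=im[v0-45:v0+45,u0-60:u0+60]; A=cv2.resize(cr,None,fx=4,fy=4,interpolation=cv2.INTER_CUBIC)
    c=proj(m,[.461,.217,.06])[0].astype(int); B=cv2.resize(im[c[1]-45:c[1]+45,c[0]-45:c[0]+45],None,fx=3.2,fy=3.2,interpolation=cv2.INTER_CUBIC)
    o=np.zeros((360,800,3),np.uint8); o[:,:480]=A; o[:288,490:778]=B; cv2.imwrite(f"pics/crop_{n}.png",o)
E
```

```text
scene red [ 0.4736 -0.0324] 101.70196078431373 464
scene fun [0.4609 0.2144] 117.59607843137255 822
top red [ 0.4758 -0.033 ] 52.34117647058824 379
top fun [0.4636 0.2129] 180.71764705882353 1823
```

```bash
python3 -c "
import cv2,numpy as np
cv2.imwrite('pics/crops.png',cv2.resize(np.vstack([cv2.imread('pics/crop_scene.png'),cv2.imread('pics/crop_top.png')]),(660,594)))"
```

```text
(no output)
```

View pics/crops.png

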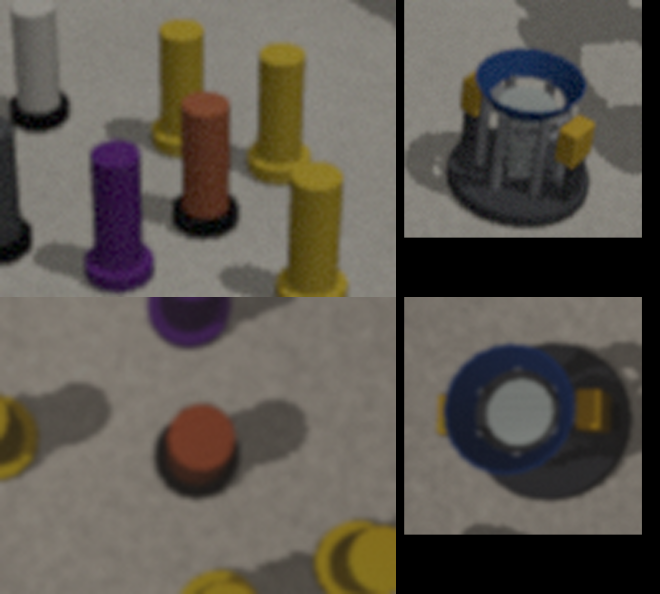

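The crops confirm the choice: a terracotta rod in a black collar, standing foot down, with the yellow and purple pieces clear of it. The column is well resolved, with its housings along world ±y. Red is at about (0.475,-0.033) and the column at about (0.462,0.214). Next I grasp near the top of the rod, with the jaws along y.

Run:
```python
from h import *
R=[180,0,90]
x,y=.475,-.033
ctrl.reach([x,y,.17],R)
print(ctrl.servo_line([x,y,.067],max_speed=.1,threshold=8), sensors.get_obs()["position"])
ctrl.close_gripper(); o=sensors.get_obs(); print(o["opening"],o["wrist_force"],o["position"])
ctrl.servo_line([x,y,.20],max_speed=.12)
ctrl.servo_line([.462,.2137,.215],max_speed=.15)
ctrl.dwell(.2)
o=sensors.get_obs(); print(o["time"],o["opening"],o["wrist_force"],o["position"],o["tcp_rot"])
ims=[]
for n in("scene","top"): im=eyes.camera(n); cv2.imwrite(f"pics/{n}1.png",im[:,:,::-1]); ims.append(im[:,:,::-1])
m=eyes.camera_model
s=[]
for n,im in zip(("scene","top"),ims):
    c=proj(m(n),[.462,.214,.13])[0].astype(int);u,v=max(c[0],60),max(c[1],60); s.append(cv2.resize(im[v-60:v+60,u-60:u+60],(390,390),interpolation=cv2.INTER_CUBIC))
cv2.imwrite("pics/held.png",np.hstack(s))
```

```text
False [ 0.47568963 -0.03320013  0.06774594]
0.00013611573836751315 [-0.16963614 -1.23840123  0.46356   ] [ 0.47498916 -0.03297796  0.06697673]
7.8917 0.00022242427857472195 [-0.50695741  0.33873305 -0.01174476] [0.46208968 0.2133245  0.21499697] [1.79999700e+02 1.46723708e-03 8.99576225e+01]
```

View pics/held.png

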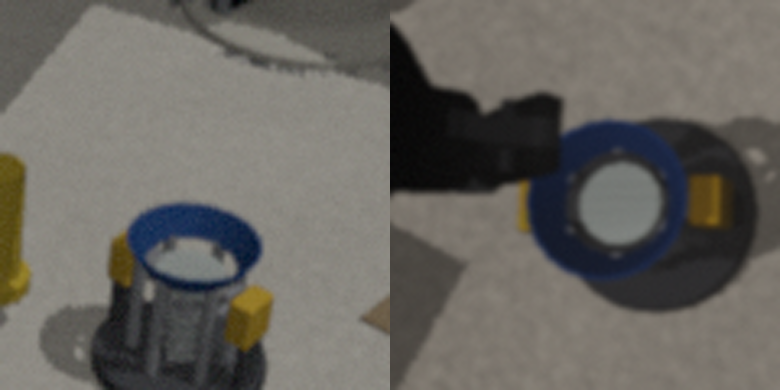

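The gripper closed on nothing, and in the pictures it isn't where I expect it above the column. I'll look at the full images.

View pics/scene1.png

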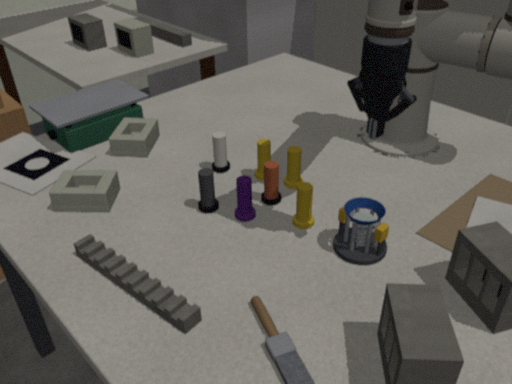

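View pics/top1.png

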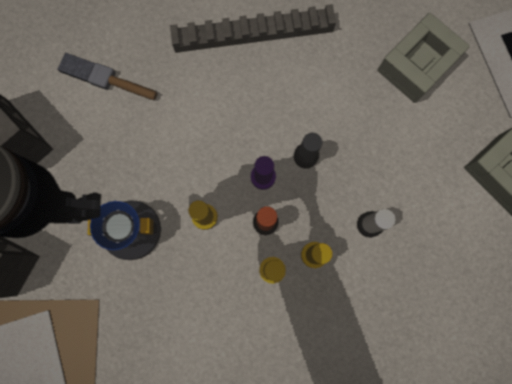

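Run:
```python
from h import *
P=sensors.get_obs()["position"]
ms={n:eyes.camera_model(n) for n in("scene","top")}
for n in ms: print(n,proj(ms[n],P), proj(ms[n],[.462,.214,.1]), ms[n]["t"])
Ps=[m["mtx"]@np.c_[m["R"],m["t"]] for m in ms.values()]
X=cv2.triangulatePoints(Ps[0],Ps[1],np.array([[374.],[135]]),np.array([[98.],[203]])); print((X[:3]/X[3]).T)
X=(X[:3]/X[3]).T
for n in ms: print(proj(ms[n],X))
print(sensors.get_obs())
A=[]
for n,(u,v) in(("scene",(385,110)),("top",(90,200))):
    im=cv2.imread(f"pics/{n}1.png"); A.append(cv2.resize(im[v-75:v+75,max(u-75,0):max(u-75,0)+150],(390,390),interpolation=cv2.INTER_CUBIC))
cv2.imwrite("pics/g1.png",np.hstack(A))
```

```text
scene [[370.33609548 157.09055068]] [[363.56317741 208.16954904]] [ 0.39690542 -0.17184003  1.40252418]
top [[ 87.56083084 217.91590234]] [[114.51796349 225.85124736]] [-0.00594187  0.52316227  0.71195758]
[[0.46529075 0.20041098 0.25500918]]
[[365.90123359 135.67512621]]
[[ 85.85482901 211.78629003]]
{'time': 7.9917, 'joint_pos': array([ 1.11743274e+01, -1.75967350e+00,  1.00179739e+02, -5.18485541e-04,
        8.15765853e+01, -7.88012097e+01]), 'qvel': array([ 0.16618585,  0.18451213,  0.00474078, -0.03258647,  0.07942612,
       -0.08475027]), 'tau': array([-3.21727933e-02, -3.22535062e+01, -3.34936309e+01, -2.32792496e-03,
        5.19292025e-04, -3.41011537e-04]), 'position': array([0.46206821, 0.21349066, 0.21502181]), 'tcp_rot': array([ 1.79996615e+02, -1.47376424e-04,  8.99756130e+01]), 'wrist_force': array([ 0.18409243, -0.4716917 , -0.13958159]), 'ft_torque': array([ 0.02970299, -0.03114196, -0.05043812]), 'opening': -0.000325120834407703}
```

View pics/g1.png

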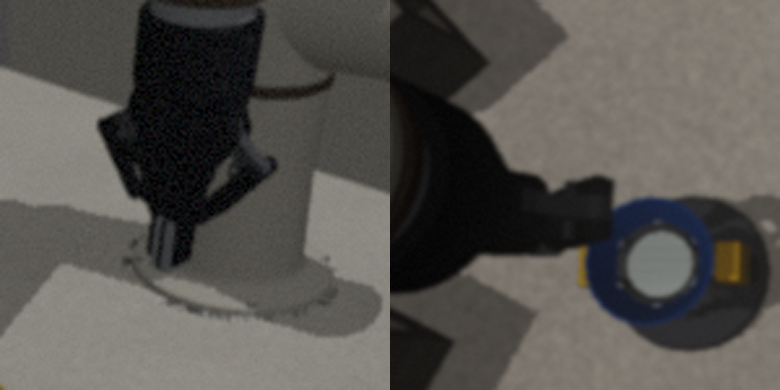

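Run:
```python
from h import *
ms={n:eyes.camera_model(n) for n in("scene","top")}
for z in(.18,.2,.215,.23,.25,.27,.3):
    X=ray(ms["scene"],(373.5,136),z); print(X.round(3),proj(ms["top"],X).round(0), "top-ray",ray(ms["top"],(97,205.5),z).round(3))
# calmer look: central spot, higher information
ctrl.servo_line([.42,.04,.22],max_speed=.2)
ctrl.dwell(.2); print(sensors.get_obs()["position"],sensors.get_obs()["time"])
A=[]
for n in("scene","top"):
    im=eyes.camera(n)[:,:,::-1]; cv2.imwrite(f"pics/{n}2.png",im)
    p=proj(ms[n],[.42,.04,.22])[0]; print(n,p)
    u,v=int(max(p[0],65)),int(max(p[1],65)); im=np.ascontiguousarray(im[v-65:v+65,u-65:u+65]); k=cv2.resize(im,(390,390),interpolation=cv2.INTER_CUBIC)
    cv2.drawMarker(k,(int((p[0]-u+65)*3),int((p[1]-v+65)*3)),(0,255,0)); A.append(k); print("crop origin",u-65,v-65)
cv2.imwrite("pics/g2.png",np.hstack(A))
```

```text
[0.334 0.132 0.18 ] [[150. 312.]] top-ray [0.484 0.215 0.18 ]
[0.366 0.153 0.2  ] [[132. 289.]] top-ray [0.481 0.207 0.2  ]
[0.391 0.169 0.215] [[118. 271.]] top-ray [0.479 0.202 0.215]
[0.416 0.185 0.23 ] [[103. 252.]] top-ray [0.477 0.196 0.23 ]
[0.448 0.205 0.25 ] [[ 83. 225.]] top-ray [0.474 0.189 0.25 ]
[0.481 0.226 0.27 ] [[ 61. 198.]] top-ray [0.471 0.181 0.27 ]
[0.53  0.257 0.3  ] [[ 26. 153.]] top-ray [0.467 0.17  0.3  ]
[0.42005009 0.04068442 0.21991594] 9.2333
scene [314.18851719 117.54931125]
crop origin 249 52
top [214.60135867 247.95166694]
crop origin 149 182
```

View pics/g2.png

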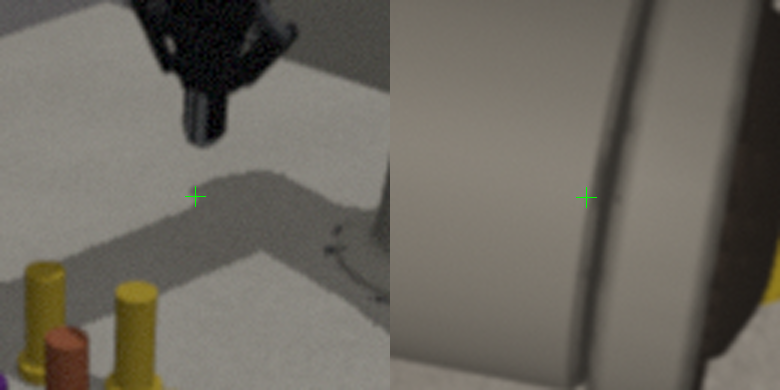

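The scene view puts the fingertips (316,100) about 17 px above the projected TCP (314,117.5). That means they sit some 40–45 mm higher than the reported TCP, which explains the empty grasp: they closed above the core, and all cores still stand. To get the offset, I'll touch the bare table with the closed fingers and take a picture while in contact.

Run:
```python
from h import *
ms={n:eyes.camera_model(n) for n in("scene","top")}
x,y=.36,.08
ctrl.servo_line([x,y,.03],max_speed=.2,threshold=10)
r=ctrl.servo_line([x,y,-.065],max_speed=.05,threshold=6)
o=sensors.get_obs(); print(r,o["position"],o["wrist_force"],o["time"],o["opening"])
A=[]
for n in("scene","top"):
    im=eyes.camera(n)[:,:,::-1]; cv2.imwrite(f"pics/{n}3.png",im)
    p=proj(ms[n],[x,y,0])[0]; print(n,p)
    u,v=int(p[0]),int(min(p[1],384-65)); im=np.ascontiguousarray(im[v-65:v+65,u-65:u+65]); k=cv2.resize(im,(390,390),interpolation=cv2.INTER_CUBIC)
    cv2.drawMarker(k,(int((p[0]-u+65)*3),int((p[1]-v+65)*3)),(0,255,0)); A.append(k); print("crop origin",u-65,v-65)
cv2.imwrite("pics/g3.png",np.hstack(A))
```

```text
True [ 0.35981593  0.08000764 -0.03988955] [-2.00855716  0.83982127  9.74912846] 11.7917 0.0001397969998758158
scene [339.00288457 200.4263627 ]
crop origin 274 135
top [203.37962471 286.47882979]
crop origin 138 221
```

View pics/g3.png

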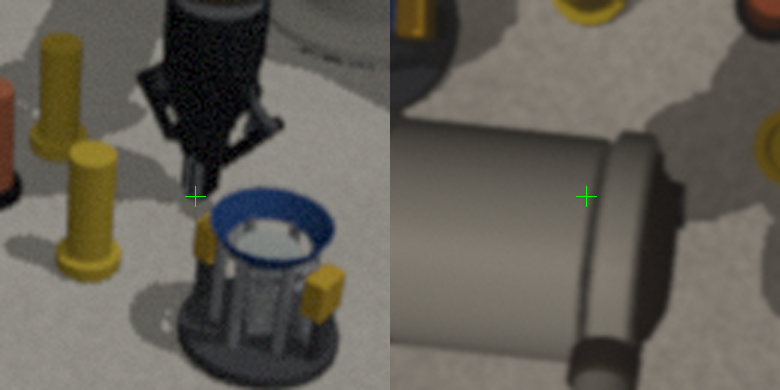

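Contact came at reported z = -0.040, so the true tip height is reported z + 0.040. In scene the tip touches at about (340,199), against a projected (339,200), so x and y agree to about 2 mm. I retry the grasp with z corrected by -0.040.

```bash
echo 'DZ=-0.040' >> h.py
python3 - <<'E'
from h import *
ms={n:eyes.camera_model(n) for n in("scene","top")}
R=[180,0,90]
x,y=.475,-.033
ctrl.servo_line([.36,.08,.13+DZ],max_speed=.2)
ctrl.release()
ctrl.reach([x,y,.135+DZ],R)
print(ctrl.servo_line([x,y,.067+DZ],max_speed=.08,threshold=8))
ctrl.close_gripper(); o=sensors.get_obs(); print(o["opening"],o["wrist_force"],o["position"],o["time"])
if o["opening"]>.028:
    ctrl.servo_line([x,y,.20+DZ],max_speed=.15)
    ctrl.servo_line([.462,.2137,.20+DZ],max_speed=.2)
    ctrl.dwell(.15)
o=sensors.get_obs(); print(o["time"],o["opening"],o["wrist_force"],o["position"])
A=[]
for n in("scene","top"):
    im=eyes.camera(n)[:,:,::-1]; cv2.imwrite(f"pics/{n}4.png",im)
    p=proj(ms[n],[.462,.2137,.11])[0]
    u,v=int(max(p[0],65)),int(p[1]); print("crop origin",u-65,v-65); A.append(cv2.resize(im[v-65:v+65,u-65:u+65],(390,390),interpolation=cv2.INTER_CUBIC))
cv2.imwrite("pics/g4.png",np.hstack(A))
E
```

```text
False
0.03263170241730233 [-0.28466492  1.10147393  3.5034837 ] [ 0.47539861 -0.03303184  0.02742237] 15.6917
18.2583 0.03264161538233417 [ 0.11431886 -0.43431166 -1.96127116] [0.46218632 0.21297248 0.16000623]
crop origin 299 138
crop origin 47 160
```

View pics/g4.png

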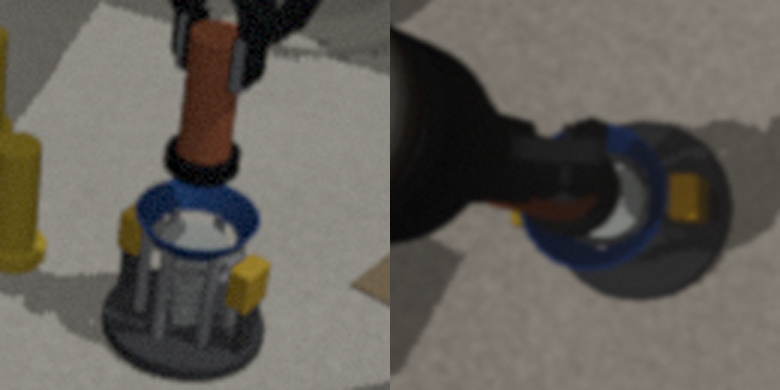

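The core is held upright over the funnel: collar centre at crop (203,165), on the column's axis line. Next I insert it step by step, with force checks.

Run:
```python
from h import *
x,y=.462,.2137
f=lambda s:(lambda o:print(s,"und",round(o["position"][2]-.0274,4),o["position"][:2].round(4),"F",o["wrist_force"].round(1),"t",round(o["time"],2),"op",round(o["opening"],4)))(sensors.get_obs())
r=ctrl.servo_line([x,y,.0274+.083],max_speed=.08,threshold=10); f(r)
if not r:
    r=ctrl.servo_line([x,y,.0274+.060],max_speed=.04,threshold=22); f(r)
    if not r:
        r=ctrl.servo_line([x,y,.0274+.0392],max_speed=.03,threshold=35); f(r)
        ctrl.dwell(.2); f("end")
im=eyes.camera("scene")[:,:,::-1]; cv2.imwrite("pics/s5.png",im); cv2.imwrite("pics/s5c.png",cv2.resize(im[138:268,299:429],(520,520),interpolation=cv2.INTER_CUBIC))
```

```text
False und 0.0833 [0.4622 0.2137] F [ 0.1  0.8 -1.9] t 19.12 op 0.0325
False und 0.0611 [0.4633 0.214 ] F [-0.4  0.4  6.5] t 19.85 op 0.0331
False und 0.0406 [0.4634 0.214 ] F [-1.7 -0.1  8.7] t 20.69 op 0.0324
end und 0.0407 [0.4633 0.2139] F [-1.2  0.4  8.2] t 20.89 op 0.0323
```

View pics/s5c.png

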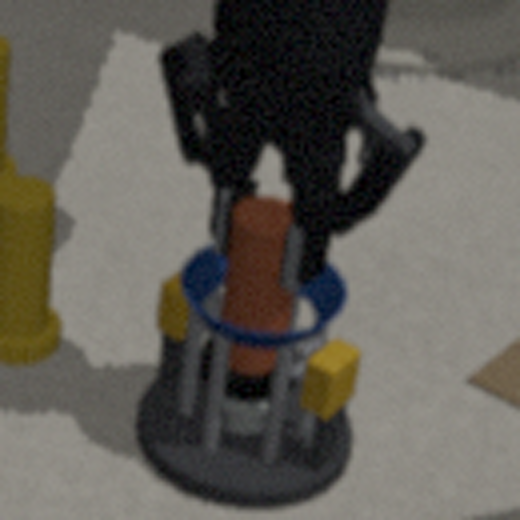

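The force (about 10 N) and the picture agree with a nearly complete stroke. The arm sagged about 1.5 mm short of the target, so I push a little further, watching the force.

Run:
```python
from h import *
x,y=.462,.2137
f=lambda s:(lambda o:print(s,"und",round(o["position"][2]-.0274,4),o["position"][:2].round(4),"F",o["wrist_force"].round(1),"t",round(o["time"],2),"op",round(o["opening"],4)))(sensors.get_obs())
r=ctrl.servo_line([x,y,.0274+.0373],max_speed=.02,threshold=15); f(r)
ctrl.dwell(.2); f("end")
# ease back up: if latched, the rising force drops/pulls at 45 mm
r=ctrl.servo_line([x,y,.0274+.0435],max_speed=.03); f("eased")
r=ctrl.servo_line([x,y,.0274+.0455],max_speed=.02,threshold=12); f("eased2")
```

```text
False und 0.0388 [0.4634 0.214 ] F [-1.5 -0.3  9.1] t 21.19 op 0.0325
end und 0.0388 [0.4634 0.214 ] F [-1.4  0.2  8.7] t 21.39 op 0.0326
eased und 0.0447 [0.4633 0.214 ] F [-1.  -0.4  8.3] t 21.75 op 0.0325
eased2 und 0.0451 [0.4626 0.2139] F [ 4.2  2.2 -3.9] t 22.0 op 0.0328
```

At 45 mm the force flips from +8.3 to -3.9 N, so the catches are holding the collar. I let go, retract and check.

Run:
```python
from h import *
ctrl.release()
ctrl.servo_line([.462,.2137,.17],max_speed=.12)
ctrl.servo_line([.33,.33,.20],max_speed=.25)
o=sensors.get_obs();print(o["time"],o["wrist_force"],o["opening"])
A=[];ms={n:eyes.camera_model(n) for n in("scene","top")}
for n in("scene","top"):
    im=eyes.camera(n)[:,:,::-1]; cv2.imwrite(f"pics/{n}6.png",im)
    c=proj(ms[n],[.462,.2137,.09])[0]; u,v=int(max(c[0],65)),int(c[1]); k=cv2.resize(im[v-65:v+65,u-65:u+65],(390,390),interpolation=cv2.INTER_CUBIC)
    P=np.round((proj(ms[n],ring(.4634,.214,.145,.017))-[u-65,v-65])*3+1).astype(np.int32); cv2.polylines(k,[P],True,(0,255,0),1); A.append(k)
cv2.imwrite("pics/g6.png",np.hstack(A))
```

```text
24.3917 [ 1.17414988 -0.55199854  0.43198725] 0.08544827689486709
```

View pics/g6.png

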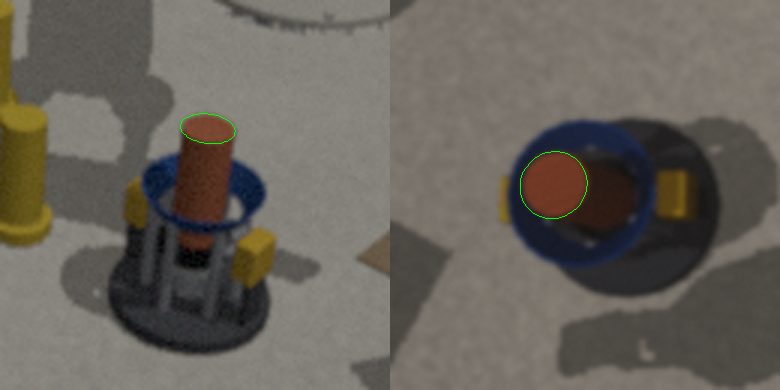

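View pics/scene6.png

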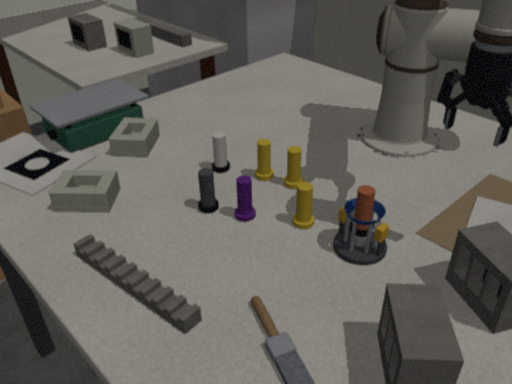

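The top of the core matches the outline predicted for 145 mm (latched at 45 mm) in both views. The grey core (207,190), the white core (220,152) and all the look-alikes stand where they were, and the gripper is clear.

```bash
python3 -c "
from plant import ctrl
ctrl.close_job()"
```

```text
the job is handed in; nothing more can be done
```

The terracotta core is loaded in the display column, foot first, and held by the catches. I handed the job in at about 24.5 s.

- **First grasp missed:** The fingers closed above the core because their real tips sit 40 mm higher than the reported TCP. I found this in the scene picture and confirmed it by touching the bare table with the closed fingers. With that corrected, the second grasp held.
- **Push and latch:** I pushed the core down to 38.8 mm. When I eased back to 45 mm, the vertical force went from +8.3 N to -3.9 N, which means the catches were holding the collar.
- **Last checks:** After letting go, the top of the core matches the predicted height of 145 mm in both camera views. The grey and white cores and the yellow and purple look-alikes still stand where they were, and the gripper is clear of everything. No final check failed or disagreed.

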